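# Glaze colour reading on a clamped sherd

## Robot

A 6-joint arm with a two-finger parallel gripper is mounted at the origin on a cart in front of the work surface, level with it; the furniture and walls round the work are solid. World frame = base frame: x ahead of the robot, y to its left, z up, the work surface at z = 0. Lengths are in m, angles in rad, forces in N, time in s.
With the tool pointing down it reaches from about 0.25 to 0.775 m from the base axis. Payload 4 kg.
Tool frame: the origin (TCP) lies midway between the tips of the shut fingers; the grasp point (between the pads) lies 19 mm behind it; z points along the fingers, y is the line along which they close (so a half turn about z gives the same grasp; the last joint's range is limited). The gripper opens to 85 mm and grips with 20 to 120 N. Pads are 22 mm wide; open, the fingers measure 114 mm over their backs; the gripper's body (76 mm by 85 mm) begins 54 mm behind the grasp point. The pads swing forward as they close: fully open they stand 13 mm farther back than shut.
Start: joints at [1.024, 0.087, 1.371, -0, 1.684, -0.103], TCP at [0.236, 0.497, 0.231] pointing down, gripper open.
Joint ranges: [-3.1, 3.1], [-0.76, 2.03], [0.27, 2.55], [-1.08, 4.22], [0.17, 2.65], [-2.57, 2.57]. Speed limits (rad/s): [2.79, 2.79, 3.14, 3.14, 3.14, 3.14].

## Interface

Orientations are given as a unit quaternion [w, x, y, z].
In Python, from plant import ctrl, capture, calibration gives the robot as it stands.
- The arm moves only by the tool move_arm, never from a script. Its argument "motion" is a list of rows, each a list of 3 entries, a list of its own where there are three numbers: the turn, a rotation vector about the tool's x, y, z in degrees, then the shift along the tool's x, y, z in cm, then the opening, from 0 (shut) to 1 (fully open). In form: [[[wx, wy, wz], [x, y, z], fingers], ...]. A call has 1 to 20 rows; each row is the pose to reach, as a shift and turn from the pose commanded when the call began, along the tool's axes at that moment; what a row does not reach only later rows make up. A row lasts 1/8 s, in which the tool goes at most 62.5 mm and 10.7 degrees, less where a joint would pass 70% of its speed; a pose out of reach is approached as far as the arm can. A call with a gripper value outside its range is refused whole. The fingers move at their own pace and stop on an object; "squeeze" is the grip in N (left out, the last holds). Time passes only in rows, so rows that repeat a pose let the fingers close. It gives the time, the measured TCP pose, the force, the opening and the grip force at its end, in the units of the state.
- ctrl.get_obs(): the state, without advancing time (a new reading comes with each control period).
- capture(name): name is "scene" or "side" or "wrist"; returns the picture (384x512x3 uint8, red, green, blue); there is no depth.
- calibration(name): a dict with "intrinsics" (3x3 intrinsics, pixels), "R" (3x3) and "t" (3): a world point X has camera coordinates R X + t. Camera axes: x right, y down, z forward; pixel columns grow to the right and rows downward; lengths in m; the calibration is good to about 2 mm. A picture is of the moment at which its call begins: read the wrist's pose just before it. calibration takes no time and is no camera call; for the wrist camera it gives the pose at the moment of the call.
- ctrl.sign_off(): hands the job in; it is judged then, once.
The state is a dict: "time": time; "joint_positions": joint angles; "qd": joint speeds; "tau": joint torques, N m; "tool_pos": TCP position; "orientation": TCP orientation; "ft_force": force on the tool from outside, world axes, zero at the start; "ft_torque": the same for the moment, N m; "opening": finger opening in m; "finger_force": force on a finger pad.
Only numpy, scipy, OpenCV 4.12 (cv2) and the standard library are available. Lean on these libraries where they do the work, as an engineer would, in place of code of your own. Each camera call takes 0.05 s, during which the arm holds its last target. There are 200 camera calls.

## Task

Clamp the green sherd on its sloping rest: press the black knob of the hold-down in against its spring and turn it clockwise to its stop, so that it stays locked with its foot on the sherd. Then lift the white colour meter out of its dock and hold it square to the sherd's sloping face, the tip of its sprung nose inside the red ring and pressed in gently to about half its travel: finish holding it there, without letting go. Do not shift the sherd or press hard on it, and leave the loose things round about alone.

Things in the scene. Friction and masses are not known exactly. Their poses are not given: they have to be found in the camera images.
- deck: sloping top of the specimen rest (fixed aluminium stand; dark rubber mat, low ledge in front). Origin on the mat under the sherd's middle, 42 mm over the table; x up the slope (away from the robot at yaw 0), y left, z square out of the mat: slope 20 degrees, facing the robot. Knob axis parallel to z at x = +86 mm, y = 0; a guide pin stands at x = +110 mm, 48 mm tall
- rest: the whole fixed stand that carries the deck, upright frame, origin on the table below the deck's origin; the stand reaches from x = -64 to +108 mm and y = -68 to +68 mm
- knob_top (a point): centre of the top of the round black fluted knob (34 mm across, 26 tall, white index line on top); z outwards along its axis. At rest 78 mm over the mat. Below the knob a free neck 12 mm tall (13 mm across), then the strap, 18 mm wide, which runs down the slope from the knob's axis to the foot
- knob (a joint): turn of the knob, rad, clockwise seen from above is positive: about 0 at rest, stop at 1.15 (66 degrees). Turned without pressing it meets a cam and does not lock. Press it in first, 5 to 8 mm: it then turns easily (under 0.2 N m) under the cam, whose crest is at 0.75, and let go it stays down by about 5 mm and settles against the stop: locked
- strap (a joint): how far the knob, with strap and foot, is pressed in along the knob's axis, m: 0 at rest, stop at 0.009. About 2 N to start and about 10 N at 7 mm
- foot: orange-tipped sprung foot, 14 mm across, at the lower end of the strap, on the axis x = +36 mm, y = 0 of the deck; 2 mm over the sherd at rest, it presses on the sherd with about 3 to 4 N when the knob is locked. Origin on the foot's axis at the level of the mat
- sherd: green-glazed flat sherd, 98 x 107 mm and 14 mm thick, 0.12 kg, lying loose on the mat. Origin in the middle of its underside, z square to its faces, x up the slope
- red_spot (a point): middle of the red ring (24 mm across) on the top of the sherd, 13.5 mm over the mat: the place to measure. Axes as those of the sherd
- blue_spot (a point): middle of the blue ring on the sherd, a spot already measured, 36 mm from the red one: not to be used
- dock: grey block on a black foot plate, fixed, 72 x 72 mm and 58 mm tall with a round bore in the top, in which the meter stands; origin in the middle of its underside
- meter: white colour meter, standing upright in the dock, 0.14 kg. Origin at the lower end of its barrel, on the axis; z up along the axis. Black barrel 22 mm across from z = 0 to 36 mm (in the dock's bore, 2 mm play), white flange 33 mm across from 36 to 41 mm (rests on the dock), white square handle 28 x 28 mm (sides along the meter's x and y) from 41 to 125 mm: grip it there
- nose_tip (a point): tip of the steel nose (10 mm across), on the meter's axis 14 mm below the meter's origin when out
- nose (a joint): how far the sprung nose is pressed into the meter, m: 0 out, stop at 0.010; 0.6 N to start, 0.3 N per mm more (2.1 N at half travel)
- tape: roll of masking tape lying flat, 104 mm across, 25 tall; bystander, origin under its middle
- marker: white marker pen with a red cap, lying, 135 mm long, 17 mm thick; bystander, origin under its middle

How it is judged:
On the way, in this order (a step that is already met when the one before it is completed fails the run):
1. the hold-down is locked: knob pressed in and turned home, its foot pressing on the sherd (value of joint knob above 0.95 rad and value of joint strap above 0.004 m and contact force between foot and sherd above 1 N), for 0.2 s.
2. the meter is lifted clear of its dock (z of meter in the frame of dock above 0.075 m), for 0.1 s.
At the end, for the whole second after the job is handed in: knob locked (over 0.95 rad, strap in over 4 mm, foot on the sherd with over 1 N); nose tip within 6 mm of the red ring's middle, meter within 7 degrees of square to the deck, nose in by 2 to 8 mm, under 6 N on the sherd; the meter still held in the fingers, at rest, touching only the sherd (all of step 1 and distance between nose_tip and red_spot below 0.006 m and angle between the z axis of meter and the z axis of deck, either way round below 0.12 rad and angle between meter's own z axis and vertical below 0.6 rad and value of joint nose between 0.002 and 0.008 m and contact force between meter and sherd between 0.4 and 6 N and contact force between the fingers and meter above 2 N and contact force between meter and rest below 0.2 N and linear speed of meter below 0.02 m/s); the arm keeps its last pose, push and grip.
It fails at once if the meter is pressed hard on the sherd (over 15 N) (contact force between meter and sherd above 15 N).
It fails at once if the sherd is shifted from its place (over 12 mm) (distance of sherd from where it was at the start of the episode above 0.012 m).
It fails at once if a loose thing round about is disturbed (moved over 3 cm) (distance of any of tape, marker from where it was at the start of the episode above 0.03 m).
It also fails if it takes over 51 s, if anything falls off the work surface, if the arm or the gripper's body presses on something with over 40 N, if the wrist force passes 120 N, or if a joint passes its speed limit or range.

## Working session

There is one attempt and no reset: what is moved stays moved. The work goes in short steps, Python scripts to look and compute and a tool call to move; the robot and the scene stay as the last step left them, time stands still between calls to the robot, and variables do not carry over. Pictures are saved under pics/ and viewed, at most 10 in all, crops included, and the job is handed in when it is done.

Besides the shell and the picture viewer there is one more tool, called after "Call:" as name(argument=value, ...) on one line, values as JSON. move_arm: Moves the arm, as the interface text tells. Its arguments: {"type":"object","properties":{"motion":{"type":"array","items":{"type":"array"}},"squeeze":{"type":"number"}},"required":["motion"]}

```bash
mkdir -p pics; ls
python3 - <<'E'
from plant import ctrl,capture,calibration
import cv2,numpy as np
for n in ("scene","side"):
    im=capture(n); cv2.imwrite(f"pics/{n}0.png",im[:,:,::-1])
    c=calibration(n); print(n,c["intrinsics"],c["R"],c["t"])
im=capture("wrist"); cv2.imwrite("pics/wrist0.png",im[:,:,::-1])
print(ctrl.get_obs())
E
```

```text
pics
scene [[387.37046711   0.         253.90479647]
 [  0.         387.37046711 188.90951318]
 [  0.           0.           1.        ]] [[ 0.42711846 -0.90414301 -0.00975885]
 [-0.64901373 -0.29904456 -0.69953808]
 [ 0.62956414  0.30511926 -0.71452868]] [-0.24580191  0.39584386  0.61426732]
side [[414.94284415   0.         258.74244652]
 [  0.         414.94284415 182.48993481]
 [  0.           0.           1.        ]] [[ 4.20222228e-01 -9.07420814e-01 -8.63681314e-04]
 [-3.88900165e-01 -1.79237685e-01 -9.03676111e-01]
 [ 8.19859708e-01  3.80080675e-01 -4.28215764e-01]] [-0.23066664  0.28986637  0.50662916]
{'time': 0.15, 'joint_positions': array([ 1.02388512e+00,  8.78176591e-02,  1.37194580e+00,  6.00126619e-06,
        1.68359287e+00, -1.03076158e-01]), 'qd': array([-0.00071998, -0.00351918, -0.00545818, -0.0012792 ,  0.00132887,
        0.00071082]), 'tau': array([ 8.21967242e-04, -3.52374423e+01, -3.13678086e+01, -1.87745627e-04,
        8.09051766e-03,  1.24176842e-05]), 'tool_pos': array([0.23595969, 0.49638038, 0.23037065]), 'orientation': array([-2.84400026e-04,  2.20100117e-01,  9.75476889e-01, -8.34726794e-04]), 'ft_force': array([ 0.99731959, -0.85733016, -0.3888457 ]), 'ft_torque': array([ 0.0209772 ,  0.02797039, -0.01950816]), 'finger_force': 0.0, 'opening': 0.08565514017964053}
```

View pics/scene0.png

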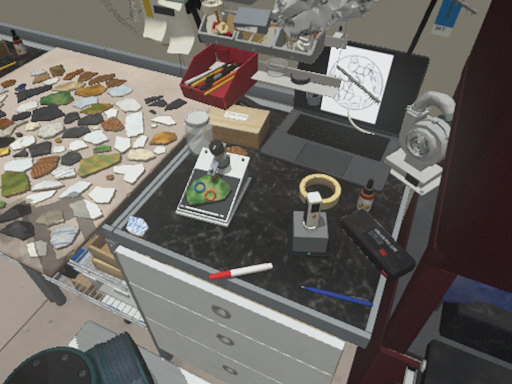

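View pics/side0.png

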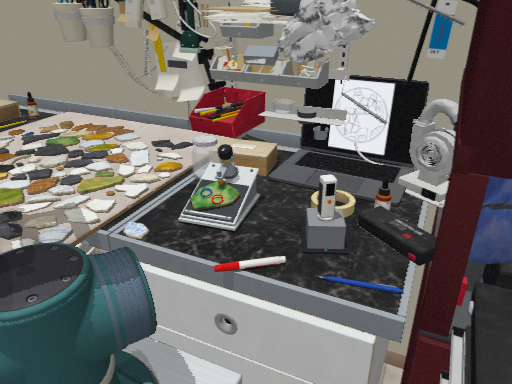

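The scene view shows the rest at about (213,185), with the knob at (216,147), the red ring at (210,195) and the blue ring at (200,187). The dock is at (310,230) with the meter top at (313,197), and the tape is just behind it at (320,190). The side view has the knob at (225,152), the red ring at (218,200) and the meter top at (328,180). I'll enlarge these regions.

Run:
```python
import cv2,numpy as np
a=cv2.imread("pics/scene0.png");b=cv2.imread("pics/side0.png")
f=lambda i,x,y,w,h:cv2.resize(i[y:y+h,x:x+w],(400,300),interpolation=cv2.INTER_CUBIC)
cv2.imwrite("pics/z.png",np.vstack([np.hstack([f(a,160,135,120,90),f(a,270,170,120,90)]),np.hstack([f(b,165,140,120,90),f(b,275,170,120,90)])]))
```

```text
(no output)
```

View pics/z.png

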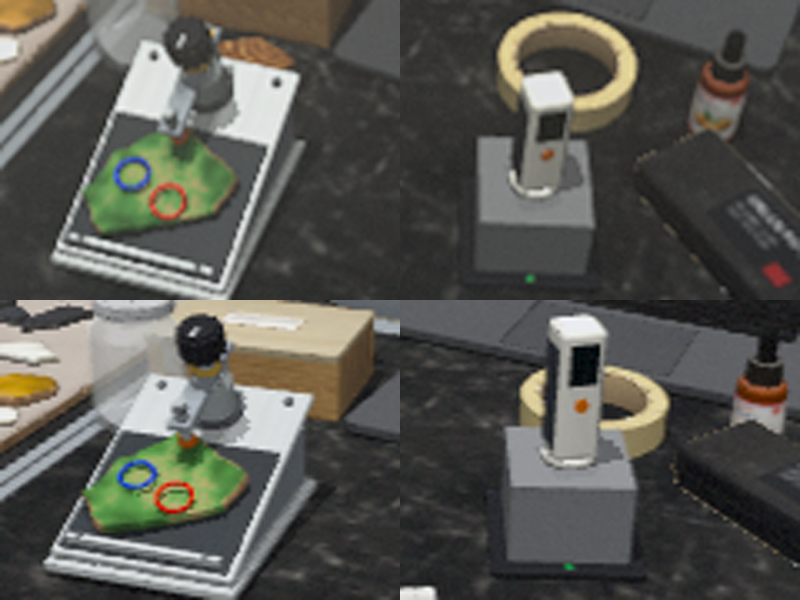

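View pics/wrist0.png

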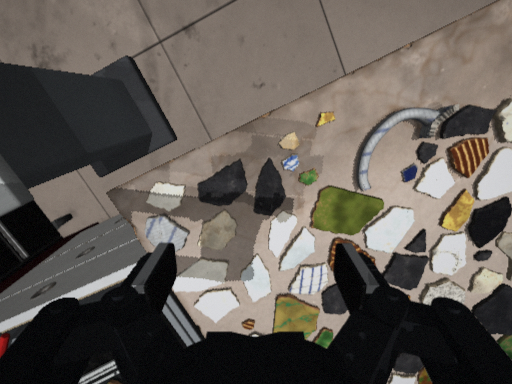

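```bash
cat > h.py <<'E'
import numpy as np
from plant import ctrl,capture,calibration
from scipy.spatial.transform import Rotation as Rn
def ray(n,u,v,c=None):
    c=c or calibration(n);K,R,t=c["intrinsics"],np.array(c["R"]),np.array(c["t"])
    d=R.T@np.linalg.solve(K,[u,v,1.]);return -R.T@t,d/np.linalg.norm(d)
def plane(n,u,v,z,c=None):
    o,d=ray(n,u,v,c);return o+d*(z-o[2])/d[2]
def tri(rs):
    A=sum(np.eye(3)-np.outer(d,d) for o,d in rs);b=sum((np.eye(3)-np.outer(d,d))@o for o,d in rs)
    return np.linalg.solve(A,b)
def tool():
    s=ctrl.get_obs();w,x,y,z=s["orientation"];return np.array(s["tool_pos"]),Rn.from_quat([x,y,z,w]),s
E
python3 - <<'E'
from h import *
np.set_printoptions(precision=4,suppress=True)
S=lambda x,y:(160+x/3.3333,135+y/3.3333); D=lambda x,y:(165+x/3.3333,140+(y-300)/3.3333)
S2=lambda x,y:(270+(x-400)/3.3333,170+y/3.3333); D2=lambda x,y:(275+(x-400)/3.3333,170+(y-300)/3.3333)
P={"knob":(S(188,33),D(202,328),.1447),"red":(S(168,201),D(175,497),.055),"blue":(S(132,174),D(138,475),.055),
"scrL":(S(152,57),D(166,389),.075),"scrR":(S(276,83),D(288,402),.075),"ledL":(S(72,237),D(72,540),.03),"ledR":(S(210,270),D(218,565),.03),
"meter":(S2(547,92),D2(577,329),.147),"flangeBot":(S2(537,185),D2(570,453),.058),"dockFL":(S2(477,228),D2(505,485),.058),"dockFR":(S2(594,228),D2(634,487),.058),"dockBL":(S2(477,138),D2(507,430),.058),"dockBR":(S2(585,142),D2(629,432),.058)}
for k,(a,b,z) in P.items():
    p=plane("scene",*a,z);q=plane("side",*b,z)
    print(k,tri([ray("scene",*a),ray("side",*b)]),p[:2],q[:2],z)
w=calibration("wrist");p,R,s=tool()
Rc=np.array(w["R"]);C=-Rc.T@np.array(w["t"]);print("cam in tool",R.inv().apply(C-p),(R.inv().as_matrix()@Rc.T))
E
```

```text
knob [0.5705 0.0929 0.143 ] [0.5689 0.0913] [0.5665 0.0911] 0.1447
red [0.4965 0.0761 0.0512] [0.4937 0.0736] [0.4901 0.0727] 0.055
blue [0.5045 0.1094 0.0569] [0.5061 0.1104] [0.5076 0.1117] 0.055
scrL [0.6065 0.1484 0.0739] [0.6048 0.1492] [0.6044 0.1453] 0.075
scrR [0.6138 0.0485 0.0785] [0.6175 0.0496] [0.6207 0.0527] 0.075
ledL [0.4582 0.1353 0.0241] [0.4539 0.132 ] [0.4497 0.1286] 0.03
ledR [0.4739 0.0323 0.0217] [0.4681 0.028 ] [0.4615 0.0259] 0.03
meter [ 0.5041 -0.1679  0.1451] [ 0.5026 -0.1691] [ 0.4999 -0.1683] 0.147
flangeBot [ 0.4952 -0.1722  0.0689] [ 0.5043 -0.1711] [ 0.5135 -0.1664] 0.058
dockFL [ 0.4487 -0.1486  0.0665] [ 0.4555 -0.1484] [ 0.4616 -0.1427] 0.058
dockFR [ 0.4814 -0.2147  0.064 ] [ 0.4865 -0.2152] [ 0.4908 -0.2115] 0.058
dockBL [ 0.5269 -0.1213  0.0567] [ 0.5257 -0.1212] [ 0.5248 -0.1224] 0.058
dockBR [ 0.553  -0.1902  0.0583] [ 0.5526 -0.1879] [ 0.5542 -0.1923] 0.058
cam in tool [ 0.0807 -0.0005 -0.1423] [[-0.0001 -0.949  -0.3154]
 [ 1.      0.0001 -0.0007]
 [ 0.0007 -0.3154  0.949 ]]
```

Knob, ring, meter and dock positions agree between the two views. The ring spacing measures 35 mm against the given 36 mm. The rest's yaw is about 7.7°. Next is the approach above the knob.

```bash
cat >> h.py <<'E'
def deckR(psi): return Rn.from_euler("z",psi,degrees=True)*Rn.from_euler("y",-20,degrees=True)
def toolR(D,a):
    """tool z = -deck z, tool y at angle a (deg, ccw from deck x)"""
    Dm=D.as_matrix();z=-Dm[:,2];y=np.cos(np.radians(a))*Dm[:,0]+np.sin(np.radians(a))*Dm[:,1]
    return Rn.from_matrix(np.column_stack([np.cross(y,z),y,z]))
def delta(pt,Rt):
    p,R,s=tool();return np.round((R.inv()*Rt).as_rotvec(degrees=True),2),np.round(R.inv().apply(pt-p)*100,2)
E
python3 - <<'E'
from h import *
D=deckR(7.7);print(D.as_matrix())
T=np.array([.569,.0917,.1440])+D.apply([0,0,.06])
print(T);
for a in (123,):print(delta(T,toolR(D,a)))
E
```

```text
[[ 0.9312196  -0.13398619 -0.33893622]
 [ 0.12590583  0.9909832  -0.04582597]
 [ 0.34202014  0.          0.93969262]]
[0.54866383 0.08895044 0.20038156]
(array([ -0.11, -21.21, -65.41]), array([-45.74, -23.36,   3.03]))
```

Call:
move_arm(motion=[[[-0.1,-21.2,-65.4],[-45.7,-23.4,3.0],1],[[-0.1,-21.2,-65.4],[-45.7,-23.4,3.0],1],[[-0.1,-21.2,-65.4],[-45.7,-23.4,3.0],1],[[-0.1,-21.2,-65.4],[-45.7,-23.4,3.0],1],[[-0.1,-21.2,-65.4],[-45.7,-23.4,3.0],1],[[-0.1,-21.2,-65.4],[-45.7,-23.4,3.0],1],[[-0.1,-21.2,-65.4],[-45.7,-23.4,3.0],1],[[-0.1,-21.2,-65.4],[-45.7,-23.4,3.0],1],[[-0.1,-21.2,-65.4],[-45.7,-23.4,3.0],1],[[-0.1,-21.2,-65.4],[-45.7,-23.4,3.0],1],[[-0.1,-21.2,-65.4],[-45.7,-23.4,3.0],1],[[-0.1,-21.2,-65.4],[-45.7,-23.4,3.0],1]])

```text
time: 1.65
tool_pos: [0.5478, 0.0903, 0.2014]
orientation: [0.17, -0.343, 0.923, -0.037]
ft_force: [-0.3, -0.5, 0.4]
opening: 0.0857
finger_force: 0.0
```

Run:
```python
from h import *
import cv2
p,R,s=tool();D=deckR(7.7)
print(s["time"],p,s["joint_positions"],delta(np.array([.5487,.0890,.2004]),toolR(D,123)))
c=calibration("wrist");np.savez("w1.npz",**{k:np.array(v) for k,v in c.items()})
im=capture("wrist");cv2.imwrite("pics/w1.png",im[:,:,::-1])
```

```text
1.65 [0.54784263 0.09033498 0.2013716 ] [ 0.04128871 -0.13718638  1.68842271  0.03593567  1.24210972 -2.246818  ] (array([0.07, 0.11, 0.06]), array([ 0.05, -0.14,  0.11]))
```

View pics/w1.png

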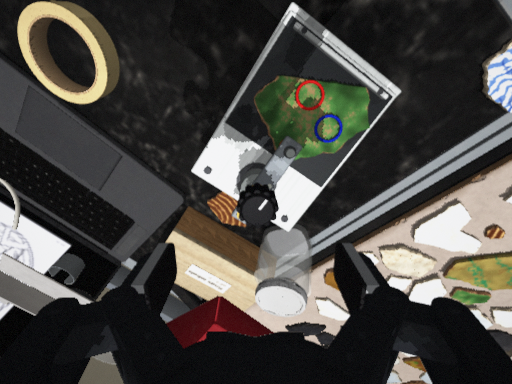

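The wrist view shows the knob top at about (258,205) with its index line, the red ring at (309,95), the blue ring at (328,128), and the plate corners at (192,172), (290,230) and (400,92). I'll measure from these.

Run:
```python
from h import *
import cv2
np.set_printoptions(precision=4,suppress=True)
c=dict(np.load("w1.npz"));im=cv2.imread("pics/w1.png");h=cv2.cvtColor(im,cv2.COLOR_BGR2HSV)
def pl(u,v,o,n):
    a,d=ray("",u,v,c);return a+d*(n@(o-a))/(n@d)
roi=np.zeros(im.shape[:2],np.uint8);roi[60:160,250:380]=1
def cen(m):
    q=cv2.findNonZero(m*roi);(x,y),r=cv2.minEnclosingCircle(q);e=cv2.fitEllipse(cv2.convexHull(q));print(len(q),x,y,r,e);return e[0]
ru,rv=cen((((h[...,0]<8)|(h[...,0]>172))&(h[...,1]>190)&(h[...,2]>130)).astype(np.uint8))
bu,bv=cen(((abs(h[...,0].astype(int)-115)<12)&(h[...,1]>150)).astype(np.uint8))
m=(im.max(2)<60).astype(np.uint8);z=im[170:245,220:300];cv2.imwrite("pics/kz.png",cv2.resize(z,(800,750)[:2] if 0 else (640,600),interpolation=cv2.INTER_CUBIC))
D=deckR(7.7);n=D.as_matrix()[:,2];O=np.array([.5155,.0843,.042])
inv=lambda P:D.inv().apply(P-O)
print("knob",pl(258,205,O+n*.078,n),inv(pl(258,205,O+n*.078,n)))
print("red",pl(ru,rv,O+n*.0135,n),inv(pl(ru,rv,O+n*.0135,n)));print("blue",inv(pl(bu,bv,O+n*.0135,n)))
for u,v in((192,172),(290,230),(400,92),(293,5)):print(inv(pl(u,v,O,n)))
```

```text
211 309.22222900390625 94.41666412353516 15.031580924987793 ((309.488037109375, 94.45170593261719), (28.147377014160156, 29.874635696411133), 30.9764404296875)
227 328.31817626953125 127.90908813476562 14.737822532653809 ((328.0277099609375, 127.91668701171875), (26.775634765625, 29.35466194152832), 38.79663848876953)
knob [0.566  0.0936 0.1437] [0.0829 0.0025 0.078 ]
red [0.4996 0.0793 0.0504] [-0.0126 -0.0029  0.0135]
blue [0.0019 0.0299 0.0135]
[ 0.1149 -0.0581  0.    ]
[ 0.1139  0.0671 -0.    ]
[-0.0632  0.0706  0.    ]
[-0.0658 -0.0572 -0.    ]
```

View pics/kz.png

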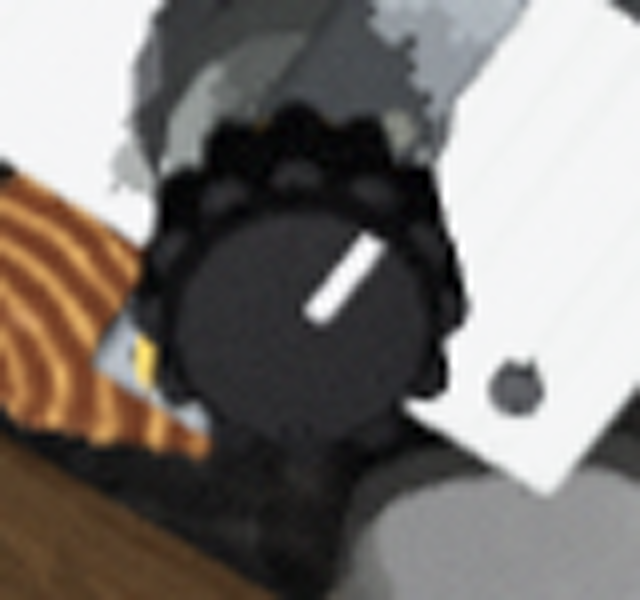

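The zoom puts the centre of the knob's top face at (257.7,210.6). Its index line points down the slope.

Run:
```python
from h import *
np.set_printoptions(precision=4,suppress=True)
c=dict(np.load("w1.npz"))
D=deckR(7.1);n=D.as_matrix()[:,2];O=np.array([.5155,.0843,.042])
def pl(u,v,h):
    a,d=ray("",u,v,c);return a+d*(n@(O+n*h-a))/(n@d)
K=pl(257.7,210.6,.078);print("knob",K,D.inv().apply(K-O))
# rays of wrist + scene + side
print(tri([ray("",257.7,210.6,c),ray("scene",216.3,144.9),ray("side",225.6,148.4)]))
for u,v,h in((192,172,0),(290,230,0),(400,92,0),(293,5,0),(309.3,94.4,.0135),(328.2,127.9,.0135)):print(D.inv().apply(pl(u,v,h)-K))
p,R,s=tool();print("TCP rel knob (deck)",D.inv().apply(p-K))
for d in(.02,-.026):print(delta(K+n*d,toolR(D,123)))
```

```text
knob [0.5695 0.0966 0.1451] [0.087  0.0055 0.078 ]
[0.5733 0.096  0.141 ]
[ 0.0283 -0.0625 -0.078 ]
[ 0.0263  0.0628 -0.078 ]
[-0.151   0.0646 -0.078 ]
[-0.1521 -0.0633 -0.078 ]
[-0.0995 -0.0087 -0.0645]
[-0.0855  0.0245 -0.0645]
TCP rel knob (deck) [-0.0016 -0.0035  0.0606]
(array([0.23, 0.23, 0.63]), array([-0.3 ,  0.18,  4.06]))
(array([0.23, 0.23, 0.63]), array([-0.29,  0.17,  8.66]))
```

Call:
move_arm(motion=[[[0.2,0.2,0.6],[-0.3,0.2,2.0],1],[[0.2,0.2,0.6],[-0.3,0.2,4.0],1],[[0.2,0.2,0.6],[-0.3,0.2,6.0],1],[[0.2,0.2,0.6],[-0.3,0.2,8.0],0.8],[[0.2,0.2,0.6],[-0.3,0.2,8.8],0.6],[[0.2,0.2,0.6],[-0.3,0.2,8.8],0.5],[[0.2,0.2,0.6],[-0.3,0.2,8.8],0.4],[[0.2,0.2,0.6],[-0.3,0.2,8.8],0.2],[[0.2,0.2,0.6],[-0.3,0.2,8.8],0.2],[[0.2,0.2,0.6],[-0.3,0.2,8.8],0.2],[[0.2,0.2,0.6],[-0.3,0.2,8.8],0.2],[[0.2,0.2,0.6],[-0.3,0.2,8.8],0.2]], squeeze=50)

```text
time: 3.2
tool_pos: [0.5787, 0.0978, 0.1197]
orientation: [0.169, -0.337, 0.925, -0.038]
ft_force: [-3.3, 4.2, 1.0]
opening: 0.0327
finger_force: 49.4
```

Run:
```python
from h import *
p,R,s=tool();D=deckR(7.1);K=np.array([.5695,.0966,.1451])
print(s,D.inv().apply(p-K)*1e3, D.inv().apply(s["ft_force"]))
```

```text
{'time': 3.2, 'joint_positions': array([ 0.05705784, -0.01261217,  1.73835407,  0.02841362,  1.06795186,
       -2.22200562]), 'qd': array([ 1.51331603e-03,  1.89747259e-03,  1.01027886e-03, -3.93014547e-04,
       -7.06387299e-05,  5.84079776e-04]), 'tau': array([-2.63794675e+00, -3.00109756e+01, -3.19687307e+01, -1.03248451e+00,
       -2.35063098e+00,  1.09466381e-02]), 'tool_pos': array([0.57872048, 0.09784714, 0.11971029]), 'orientation': array([ 0.16941127, -0.33720623,  0.92529065, -0.03780195]), 'ft_force': array([-3.34203727,  4.24237426,  0.97057264]), 'ft_torque': array([0.5868837 , 0.63677775, 0.22609516]), 'finger_force': 49.44263756275177, 'opening': 0.032710734846715814} [  0.0590374    0.0979094  -27.04065205] [-2.29171019  4.62292421  1.86697613]
```

Call:
move_arm(motion=[[[0,0,0],[0,0,0.2],0.2],[[0,0,0],[0,0,0.4],0.2],[[0,0,0],[0,0,0.6],0.2],[[0,0,0],[0,0,0.75],0.2],[[0,0,0],[0,0,0.75],0.2],[[0,0,0],[0,0,0.75],0.2]])

```text
time: 3.95
tool_pos: [0.581, 0.0981, 0.114]
orientation: [0.169, -0.337, 0.925, -0.038]
ft_force: [-8.9, 3.4, 6.9]
opening: 0.0327
finger_force: 50.2
```

Run:
```python
from h import *
p,R,s=tool();D=deckR(7.1);K=np.array([.5695,.0966,.1451])
print(D.inv().apply(p-K)*1e3, D.inv().apply(s["ft_force"]),s["opening"])
```

```text
[  0.22290981   0.10564971 -33.22591931] [-5.53835261  4.48320771  9.33216593] 0.03271977079537915
```

Call:
move_arm(motion=[[[0,0,0],[0,0,0.07],0.2],[[0,0,7],[0,0,0.07],0.2],[[0,0,14],[0,0,0.07],0.2],[[0,0,21],[0,0,0.07],0.2],[[0,0,28],[0,0,0.07],0.2],[[0,0,35],[0,0,0.07],0.2],[[0,0,42],[0,0,0.07],0.2],[[0,0,49],[0,0,0.07],0.2],[[0,0,56],[0,0,0.07],0.2],[[0,0,61],[0,0,0.07],0.2],[[0,0,65],[0,0,0.07],0.2],[[0,0,66],[0,0,0.07],0.2],[[0,0,66],[0,0,0.07],0.2]])

```text
time: 5.58
tool_pos: [0.5816, 0.0987, 0.1138]
orientation: [0.163, 0.221, 0.96, 0.061]
ft_force: [-8.3, 5.2, 8.6]
opening: 0.0327
finger_force: 50.3
```

Run:
```python
from h import *
p,R,s=tool();D=deckR(7.1);K=np.array([.5695,.0966,.1451])
print(D.inv().apply(p-K)*1e3, D.inv().apply(s["ft_force"]),D.inv().apply(s["ft_torque"]),s["opening"])
print((toolR(D,123).inv()*R).as_rotvec(degrees=True))
```

```text
[  0.83614283   0.61397645 -33.60363921] [-4.24446754  6.14495723 10.67732285] [ 0.70717879  0.89413833 -0.00688861] 0.032680538708630885
[-0.1556265  -0.07644765 66.05094914]
```

Call:
move_arm(motion=[[[0,0,2],[0,0,0],0.2],[[0,0,2],[0,0,-0.1],0.2],[[0,0,2],[0,0,-0.2],0.2],[[0,0,2],[0,0,-0.2],0.5],[[0,0,2],[0,0,-0.2],0.8],[[0,0,2],[0,0,-0.2],1],[[0,0,2],[0,0,-0.2],1],[[0,0,2],[0,0,-2],1],[[0,0,2],[0,0,-5],1],[[0,0,2],[0,0,-9],1],[[0,0,2],[0,0,-9],1]])

```text
time: 6.95
tool_pos: [0.5533, 0.0934, 0.2027]
orientation: [0.167, 0.238, 0.955, 0.064]
ft_force: [0.8, 0.3, 0.1]
opening: 0.0854
finger_force: 0.0
```

Run:
```python
from h import *
import cv2
np.set_printoptions(precision=4,suppress=True)
p,R,s=tool();D=deckR(7.1);K=np.array([.5695,.0966,.1451])
print(s["time"],s["ft_force"])
c=calibration("wrist");np.savez("w2.npz",**{k:np.array(v) for k,v in c.items()})
im=capture("wrist");cv2.imwrite("pics/w2.png",im[:,:,::-1])
# predicted pixel of knob top centre at 0 and 5 mm pressed
for d in(0,-.005):
    x=np.array(c["intrinsics"])@(np.array(c["R"])@(K+D.apply([0,0,d]))+c["t"]);print(x[:2]/x[2])
```

```text
6.95 [0.8105 0.3359 0.0711]
[253.3119 200.8305]
[253.3123 198.5648]
```

View pics/w2.png

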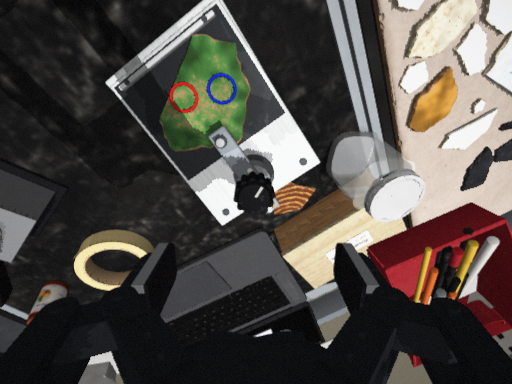

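The index line kept its position in the image while the camera turned 68°, so the knob stayed turned. The red ring is at (184,97) and the knob at (254,195). I'll refine the red ring and then go above the meter.

Run:
```python
from h import *
import cv2
np.set_printoptions(precision=4,suppress=True)
D=deckR(7.1);n=D.as_matrix()[:,2];K=np.array([.5695,.0966,.1451]);O=K-D.apply([.086,0,.078]);print("O",O)
for f,roi in(("w1",(250,60,380,160)),("w2",(150,60,250,120))):
    c=dict(np.load(f+".npz"));h=cv2.cvtColor(cv2.imread(f"pics/{f}.png"),cv2.COLOR_BGR2HSV)
    m=(((h[...,0]<8)|(h[...,0]>172))&(h[...,1]>190)&(h[...,2]>130)).astype(np.uint8);x0,y0,x1,y1=roi
    z=np.zeros_like(m);z[y0:y1,x0:x1]=m[y0:y1,x0:x1];e=cv2.fitEllipse(cv2.convexHull(cv2.findNonZero(z)))
    a,d=ray("",*e[0],c);P=a+d*(n@(O+n*.0135-a))/(n@d);print(e,P,D.inv().apply(P-O))
down=Rn.from_matrix(np.column_stack([[np.cos(np.radians(114)),np.sin(np.radians(114)),0],[np.cos(np.radians(24)),np.sin(np.radians(24)),0],[0,0,-1]]))
print(delta(np.array([.5035,-.1685,.21]),down))
```

```text
O [0.5158 0.0899 0.0424]
((309.488037109375, 94.45170593261719), (28.147377014160156, 29.874635696411133), 30.9764404296875) [0.4996 0.0793 0.0504] [-0.0136 -0.0086  0.0135]
((183.44198608398438, 96.84710693359375), (27.01626968383789, 31.23785400390625), 149.87110900878906) [0.4999 0.0799 0.0506] [-0.0132 -0.008   0.0135]
(array([16.77, 12.18, 37.63]), array([ -8.67, -24.92,  -3.76]))
```

Call:
move_arm(motion=[[[0,0,0],[0,0,-3],1],[[16.8,12.2,37.6],[-8.7,-24.9,-3.8],1],[[16.8,12.2,37.6],[-8.7,-24.9,-3.8],1],[[16.8,12.2,37.6],[-8.7,-24.9,-3.8],1],[[16.8,12.2,37.6],[-8.7,-24.9,-3.8],1],[[16.8,12.2,37.6],[-8.7,-24.9,-3.8],1],[[16.8,12.2,37.6],[-8.7,-24.9,-3.8],1],[[16.8,12.2,37.6],[-8.7,-24.9,-3.8],1],[[16.8,12.2,37.6],[-8.7,-24.9,-3.8],1]])

```text
time: 8.12
tool_pos: [0.503, -0.1669, 0.2076]
orientation: [-0.002, 0.543, 0.839, -0.002]
ft_force: [0.2, -0.2, 0.4]
opening: 0.0855
finger_force: 0.0
```

Run:
```python
from h import *
import cv2
p,R,s=tool();print(s["time"],p,s["joint_positions"])
c=calibration("wrist");np.savez("w3.npz",**{k:np.array(v) for k,v in c.items()})
w=capture("wrist")[:,:,::-1];cv2.imwrite("pics/w3.png",w)
sc=capture("scene")[:,:,::-1];cv2.imwrite("pics/scene3.png",sc);si=capture("side")[:,:,::-1];cv2.imwrite("pics/side3.png",si)
f=lambda i,x,y,w,h:cv2.resize(i[y:y+h,x:x+w],(288,216),interpolation=cv2.INTER_CUBIC)
b=cv2.imread("pics/side0.png")
cv2.imwrite("pics/v3.png",np.hstack([w,np.vstack([f(b,195,135,64,48),f(si,195,135,64,48)])[:384]]) if 0 else np.vstack([np.hstack([w[:,:,:],np.vstack([f(b,195,135,64,48),f(si,195,135,64,48)])[:384]])]))
```

```text
8.125 [ 0.50298334 -0.16687071  0.20758958] [-0.42556285  0.05234801  1.45459212 -0.00289657  1.63985703 -0.84762511]
```

View pics/v3.png

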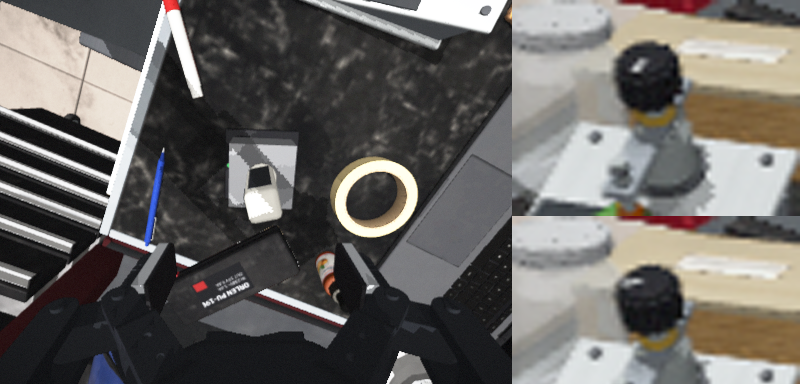

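In the wrist view, the meter's white top is at about (264,207), turned slightly relative to the dock. The side crops show the knob about 1.8 px lower than before, roughly 4–5 mm, so it is locked down. I'll fit the handle top.

Run:
```python
from h import *
import cv2
w=cv2.imread("pics/w3.png");z=w[155:235,215:315]
g=cv2.cvtColor(z,cv2.COLOR_BGR2GRAY);m=(g>195).astype(np.uint8)
n,l,st,ce=cv2.connectedComponentsWithStats(m);print(st,ce)
o=cv2.resize(z,(700,560),interpolation=cv2.INTER_CUBIC);cv2.imwrite("pics/mz.png",o)
```

```text
[[   0    0  100   80 6714]
 [  17    0    2    1    2]
 [  52    0   29   12  262]
 [  38    9   12    4   21]
 [  59   17    2    7    8]
 [  29   34   37   33  945]
 [  14   38   11   12   48]] [[49.43997617 39.56374739]
 [17.5         0.        ]
 [67.33969466  4.51145038]
 [43.28571429 10.33333333]
 [59.625      19.875     ]
 [46.7015873  49.40740741]
 [17.97916667 44.1875    ]]
```

View pics/mz.png

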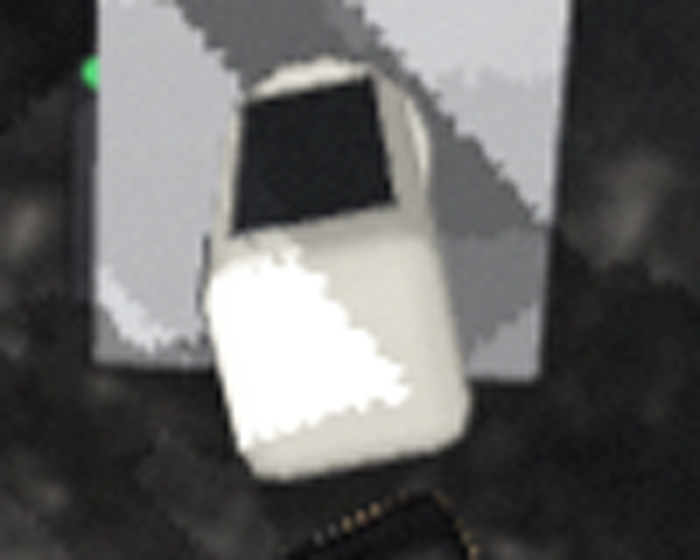

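The handle top's corners are at zoom pixels (212,278), (437,237), (468,430) and (248,475), so it is turned about 10° relative to the tool.

Run:
```python
from h import *
np.set_printoptions(precision=4,suppress=True)
c=dict(np.load("w3.npz"))
P=np.array([plane("",215+x/7,155+y/7,.147,c) for x,y in((212,278),(437,237),(468,430),(248,475))])
d=np.roll(P,-1,0)-P;print(np.linalg.norm(d,axis=1),np.degrees(np.arctan2(d[:,1],d[:,0])),P.mean(0))
C=P.mean(0)
t=np.degrees(np.arctan2(d[:,1],d[:,0]))%90;a=np.mean(t)
print(a)
def down(a):
    a=np.radians(a);return Rn.from_matrix(np.column_stack([[-np.sin(a),np.cos(a),0],[np.cos(a),np.sin(a),0],[0,0,-1]]))
print(delta(np.array([C[0],C[1],.098]),down(a)))
```

```text
[0.0254 0.0235 0.0258 0.0244] [  35.1928  -55.7171 -143.0398  123.3567] [ 0.5091 -0.1645  0.147 ]
34.94812971385677
(array([ -0.32,  -0.13, -10.82]), array([ 0.  ,  0.74, 10.95]))
```

Call:
move_arm(motion=[[[0,0,-10.6],[0,0.7,0],1],[[-0.3,0,-10.8],[0,0.7,4],1],[[-0.3,0,-10.8],[0,0.7,8],1],[[-0.3,0,-10.8],[0,0.7,10.9],1],[[-0.3,0,-10.8],[0,0.7,10.9],0.8],[[-0.3,0,-10.8],[0,0.7,10.9],0.6],[[-0.3,0,-10.8],[0,0.7,10.9],0.5],[[-0.3,0,-10.8],[0,0.7,10.9],0.4],[[-0.3,0,-10.8],[0,0.7,10.9],0.3],[[-0.3,0,-10.8],[0,0.7,10.9],0.2],[[-0.3,0,-10.8],[0,0.7,10.9],0.2],[[-0.3,0,-10.8],[0,0.7,10.9],0.2]], squeeze=40)

```text
time: 9.78
tool_pos: [0.5093, -0.1659, 0.0994]
orientation: [-0.0, 0.463, 0.886, 0.001]
ft_force: [-0.8, 1.4, 6.0]
opening: 0.0274
finger_force: 39.6
```

Run:
```python
from h import *
np.set_printoptions(precision=4,suppress=True)
p,R,s=tool();print(s,R.inv().apply(s["ft_force"]),R.as_matrix())
```

```text
{'time': 9.775, 'joint_positions': array([-0.4215,  0.1197,  1.6009,  0.0011,  1.4216, -1.0295]), 'qd': array([-0.0001, -0.0008,  0.0001,  0.0017,  0.001 , -0.0019]), 'tau': array([ -0.2136, -31.8822, -27.027 ,  -0.0791,  -0.115 ,  -0.0034]), 'tool_pos': array([ 0.5093, -0.1659,  0.0994]), 'orientation': array([-0.0003,  0.4631,  0.8863,  0.0005]), 'ft_force': array([-0.7659,  1.4216,  6.0356]), 'ft_torque': array([ 0.0716,  0.0557, -0.0093]), 'finger_force': 39.59172964096069, 'opening': 0.027422761603283354} [ 1.6111  0.1869 -6.0337] [[-0.5711  0.8209 -0.0001]
 [ 0.8209  0.5711  0.0013]
 [ 0.0011  0.0006 -1.    ]]
```

Call:
move_arm(motion=[[[0,0,0],[0,0,-1],0.2],[[0,0,0],[0,0,-3],0.2],[[0,0,0],[0,0,-6],0.2],[[0,0,0],[0,0,-9],0.2],[[0,0,0],[0,0,-12],0.2],[[0,0,0],[0,0,-12],0.2]])

```text
time: 10.52
tool_pos: [0.5099, -0.1664, 0.2207]
orientation: [0.001, 0.463, 0.886, 0.0]
ft_force: [-0.1, 0.5, -1.6]
opening: 0.0276
finger_force: 40.0
```

```bash
cat >> h.py <<'E'
D=deckR(7.1);n=D.as_matrix()[:,2];RED=np.array([.4998,.0796,.0505]);L=.0914
E
python3 - <<'E'
from h import *
p,R,s=tool();print(s["time"],s["opening"],s["finger_force"],s["ft_force"])
print(delta(RED+n*(L+.06),toolR(D,28)))
E
```

```text
10.525 0.027604202425033267 40.00122249126434 [-0.06861256  0.47904514 -1.62905701]
(array([-17.58,  -9.27,  -0.27]), array([23.18,  8.64,  2.77]))
```

Call:
move_arm(motion=[[[-3,-1.5,0],[3,1.1,0],0.2],[[-6,-3,0],[6.5,2.4,0],0.2],[[-9,-5,0],[10,3.7,0.5],0.2],[[-12,-6.5,0],[13.5,5,1],0.2],[[-15,-8,0],[17,6.3,1.5],0.2],[[-17.6,-9.3,-0.3],[20.5,7.6,2.2],0.2],[[-17.6,-9.3,-0.3],[23.2,8.6,2.8],0.2],[[-17.6,-9.3,-0.3],[23.2,8.6,2.8],0.2],[[-17.6,-9.3,-0.3],[23.2,8.6,2.8],0.2]])

```text
time: 11.65
tool_pos: [0.4465, 0.0733, 0.1895]
orientation: [0.14, 0.454, 0.874, 0.098]
ft_force: [-0.0, -0.2, -1.6]
opening: 0.0274
finger_force: 40.0
```

Run:
```python
from h import *
import cv2
p,R,s=tool();print(s["time"],p,s["opening"],s["joint_positions"],delta(RED+n*(L+.06),toolR(D,28)))
tip=p+R.apply([0,0,L])
def px(c,P):
    x=np.array(c["intrinsics"])@(np.array(c["R"])@P+c["t"]);return np.round(x[:2]/x[2],1)
ims=[]
for k,(x,y) in(("scene",(160,120)),("side",(165,115))):
    i=capture(k)[:,:,::-1].copy();cv2.imwrite(f"pics/{k}5.png",i);print(k,"tip",px(calibration(k),tip),"red",px(calibration(k),RED))
    ims.append(cv2.resize(i[y:y+96,x:x+128],(400,300),interpolation=cv2.INTER_CUBIC))
c=calibration("wrist");w=capture("wrist")[:,:,::-1];cv2.imwrite("pics/w5.png",w);print("w tip",px(c,tip),px(c,RED),px(c,p-R.apply([0,0,.0491])[:3]*0+R.apply([0,0,-.0476])))
ims.append(cv2.resize(w,(400,300)));
cv2.imwrite("pics/v5.png",np.vstack([np.hstack(ims[:2]),np.hstack([ims[2],np.zeros_like(ims[2])])]))
```

```text
11.65 [0.44646324 0.07329294 0.18948364] 0.027446127567351205 [ 0.00756147 -0.37838321  1.89701796  0.04277459  1.28230034 -0.61041714] (array([-0.24, -0.25, -0.01]), array([-0.17,  0.24, -0.24]))
scene tip [203.3 184.8] red [209.6 194.1]
side tip [211.5 181.1] red [217.1 198.5]
w tip [254.6 191.7] [257.5 176.8] [254.5 298.9]
```

View pics/v5.png

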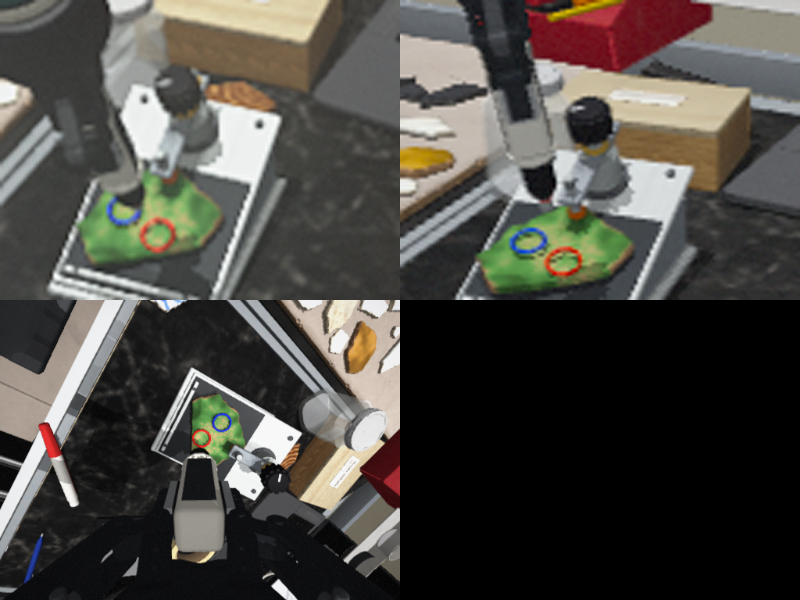

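The scene crop shows the tip over the blue ring, at about pixel (201,186). The side crop has it at about (211,180). In the wrist crop the handle is centred between the fingers, about 2 mm towards tool +x. I'll locate the tip by differencing against the earlier pictures.

```bash
cat > tip.py <<'E'
from h import *
import cv2,sys
def ext(k,new,x0,x1,y0,y1):
    a=cv2.imread(f"pics/{k}3.png").astype(int);b=cv2.imread(f"pics/{new}.png").astype(int)
    m=(abs(a-b).max(2)>30);m[:,:x0]=0;m[:,x1:]=0
    for y in range(y0,y1):
        x=np.flatnonzero(m[y]);print(k,y,(x.min(),x.max(),len(x)) if len(x) else None)
E
python3 - <<'E'
from tip import *
ext("scene","scene5",185,225,172,196)
ext("side","side5",190,225,164,190)
p,R,s=tool()
c=calibration("scene");d=calibration("side")
def px(c,P):
    x=np.array(c["intrinsics"])@(np.array(c["R"])@P+c["t"]);return np.round(x[:2]/x[2],1)
for z in(0.,.036,.055,.065,.0775,.0914):print(z,px(c,p+R.apply([0,0,z])),px(d,p+R.apply([0,0,z])))
print("per 5mm x",px(c,p+R.apply([.005,0,.09])),px(d,p+R.apply([.005,0,.09])))
E
```

```text
scene 172 (np.int64(192), np.int64(205), 10)
scene 173 (np.int64(191), np.int64(205), 11)
scene 174 (np.int64(191), np.int64(205), 11)
scene 175 (np.int64(190), np.int64(205), 10)
scene 176 (np.int64(190), np.int64(205), 15)
scene 177 (np.int64(190), np.int64(204), 14)
scene 178 (np.int64(192), np.int64(205), 13)
scene 179 (np.int64(192), np.int64(205), 14)
scene 180 (np.int64(193), np.int64(206), 14)
scene 181 (np.int64(195), np.int64(206), 11)
scene 182 (np.int64(197), np.int64(206), 10)
scene 183 (np.int64(197), np.int64(206), 10)
scene 184 (np.int64(197), np.int64(205), 9)
scene 185 (np.int64(198), np.int64(205), 8)
scene 186 (np.int64(200), np.int64(205), 6)
scene 187 (np.int64(202), np.int64(205), 4)
scene 188 None
scene 189 None
scene 190 None
scene 191 None
scene 192 None
scene 193 None
scene 194 None
scene 195 (np.int64(219), np.int64(222), 3)
side 164 (np.int64(199), np.int64(212), 7)
side 165 (np.int64(200), np.int64(211), 9)
side 166 (np.int64(204), np.int64(213), 9)
side 167 (np.int64(202), np.int64(213), 9)
side 168 (np.int64(203), np.int64(213), 11)
side 169 (np.int64(
[... 201 characters left out ...]
side 174 (np.int64(204), np.int64(214), 11)
side 175 (np.int64(205), np.int64(214), 10)
side 176 (np.int64(205), np.int64(214), 10)
side 177 (np.int64(206), np.int64(213), 8)
side 178 (np.int64(207), np.int64(213), 7)
side 179 (np.int64(209), np.int64(213), 5)
side 180 (np.int64(211), np.int64(213), 3)
side 181 (np.int64(211), np.int64(212), 2)
side 182 None
side 183 None
side 184 None
side 185 None
side 186 None
side 187 None
side 188 None
side 189 None
0.0 [193.2 164.4] [203.6 147.4]
0.036 [197.6 172.7] [207.  161.1]
0.055 [199.7 176.8] [208.7 167.9]
0.065 [200.8 178.9] [209.6 171.5]
0.0775 [202.2 181.5] [210.7 175.8]
0.0914 [203.6 184.3] [211.9 180.5]
per 5mm x [201.3 184.5] [209.5 180.6]
```

Run:
```python
from h import *
T=toolR(D,28);print(delta(RED+n*(L+.01)-T.apply([.001,0,0]),T))
```

```text
(array([-0.17, -0.19, -0.1 ]), array([-0.19,  0.2 ,  4.83]))
```

Call:
move_arm(motion=[[[-0.2,-0.2,-0.1],[-0.2,0.2,1.5],0.2],[[-0.2,-0.2,-0.1],[-0.2,0.2,3],0.2],[[-0.2,-0.2,-0.1],[-0.2,0.2,4.3],0.2],[[-0.2,-0.2,-0.1],[-0.2,0.2,4.8],0.2],[[-0.2,-0.2,-0.1],[-0.2,0.2,4.8],0.2],[[-0.2,-0.2,-0.1],[-0.2,0.2,4.8],0.2]])

```text
time: 12.55
tool_pos: [0.4659, 0.0754, 0.1471]
orientation: [0.144, 0.453, 0.874, 0.099]
ft_force: [0.3, 0.1, -2.0]
opening: 0.0275
finger_force: 40.1
```

Run:
```python
from tip import *
T=toolR(D,28);p,R,s=tool();print(s["ft_force"],delta(RED+n*(L+.01)-T.apply([.001,0,0]),T))
tip=p+R.apply([0.001,0,L])
def px(c,P):
    x=np.array(c["intrinsics"])@(np.array(c["R"])@P+c["t"]);return np.round(x[:2]/x[2],1)
for k,(x0,x1,y0,y1) in(("scene",(195,225,183,198)),("side",(202,232,185,202))):
    cv2.imwrite(f"pics/{k}6.png",capture(k)[:,:,::-1])
    h=cv2.cvtColor(cv2.imread(f"pics/{k}3.png"),cv2.COLOR_BGR2HSV)
    m=(((h[...,0]<8)|(h[...,0]>170))&(h[...,1]>150)&(h[...,2]>110)).astype(np.uint8)
    z=np.zeros_like(m);z[y0:y1+10,x0:x1]=m[y0:y1+10,x0:x1]
    print(k,"ring",cv2.fitEllipse(cv2.convexHull(cv2.findNonZero(z))),"pred red",px(calibration(k),RED),"pred tip",px(calibration(k),tip))
    ext(k,f"{k}6",x0,x1,y0,y1)
```

```text
[ 0.32773803  0.14572138 -2.01755612] (array([0.13, 0.02, 0.09]), array([-0.05, -0.09,  0.11]))
scene ring ((210.07644653320312, 194.8578338623047), (10.148808479309082, 10.65353775024414), 54.12123489379883) pred red [209.6 194.1] pred tip [208.3 191.8]
scene 183 (np.int64(195), np.int64(211), 17)
scene 184 (np.int64(195), np.int64(210), 15)
scene 185 (np.int64(196), np.int64(210), 14)
scene 186 (np.int64(197), np.int64(211), 15)
scene 187 (np.int64(198), np.int64(211), 13)
scene 188 (np.int64(200), np.int64(211), 11)
scene 189 (np.int64(202), np.int64(219), 11)
scene 190 (np.int64(202), np.int64(220), 15)
scene 191 (np.int64(204), np.int64(221), 17)
scene 192 (np.int64(204), np.int64(221), 17)
scene 193 (np.int64(206), np.int64(221), 16)
scene 194 (np.int64(209), np.int64(221), 13)
scene 195 (np.int64(210), np.int64(221), 11)
scene 196 (np.int64(210), np.int64(220), 10)
scene 197 (np.int64(208), np.int64(219), 11)
side ring ((217.15750122070312, 198.3867950439453), (8.887136459350586, 10.54196548461914), 78.09429931640625) pred red [217.1 198.5] pred tip [215.9 194.7]
side 185 (np.int64(208), np.int64(219), 12)
side 186 (np.int64(209), np.int64(219), 11)
side 187 (np.int64(209), np.int64(219), 11)
side 188 (np.int64(209), np.int64(219), 11)
side 189 (np.int64(209), np.int64(219), 11)
side 190 (np.int64(210), np.int64(218), 9)
side 191 (np.int64(211), np.int64(218), 8)
side 192 (np.int64(212), np.int64(217), 6)
side 193 (np.int64(213), np.int64(218), 6)
side 194 (np.int64(214), np.int64(228), 9)
side 195 (np.int64(214), np.int64(228), 11)
side 196 (np.int64(216), np.int64(228), 10)
side 197 (np.int64(217), np.int64(228), 10)
side 198 (np.int64(217), np.int64(228), 11)
side 199 (np.int64(217), np.int64(228), 12)
side 200 (np.int64(216), np.int64(227), 11)
side 201 (np.int64(215), np.int64(226), 11)
```

Tip and ring both agree with the predictions to about 1 px. Now the press.

Call:
move_arm(motion=[[[0.1,0,0.1],[-0.05,-0.1,0.4],0.2],[[0.1,0,0.1],[-0.05,-0.1,0.8],0.2],[[0.1,0,0.1],[-0.05,-0.1,1.1],0.2],[[0.1,0,0.1],[-0.05,-0.1,1.3],0.2],[[0.1,0,0.1],[-0.05,-0.1,1.3],0.2],[[0.1,0,0.1],[-0.05,-0.1,1.3],0.2]])

```text
time: 13.4
tool_pos: [0.4694, 0.0749, 0.1341]
orientation: [0.143, 0.454, 0.874, 0.098]
ft_force: [-0.8, -0.2, -1.0]
opening: 0.0275
finger_force: 40.2
```

Run:
```python
from h import *
T=toolR(D,28);p,R,s=tool();print(s["time"],D.inv().apply(s["ft_force"]-np.array([.33,.15,-2.02])),delta(RED+n*(L-.005)-T.apply([.001,0,0]),T))
```

```text
13.4 [-0.71121168 -0.1632241   1.36485617] (array([-0.04, -0.03, -0.02]), array([-0.03,  0.07,  0.26]))
```

The force reading and the geometry agree: the nose is in by about 2.5 mm. I'll press 2.6 mm more.

Call:
move_arm(motion=[[[0,0,0],[0,0.05,0.13],0.2],[[0,0,0],[0,0.05,0.26],0.2],[[0,0,0],[0,0.05,0.26],0.2],[[0,0,0],[0,0.05,0.26],0.2],[[0,0,0],[0,0.05,0.26],0.2],[[0,0,0],[0,0.05,0.26],0.2]])

```text
time: 14.15
tool_pos: [0.4709, 0.0753, 0.1319]
orientation: [0.143, 0.454, 0.874, 0.098]
ft_force: [-1.3, 0.6, 0.8]
opening: 0.0275
finger_force: 40.2
```

Run:
```python
from h import *
import cv2
T=toolR(D,28);p,R,s=tool();print(s["time"],abs(s["qd"]).max(),s["finger_force"],D.inv().apply(s["ft_force"]-np.array([.33,.15,-2.02])),delta(RED+n*(L-.005)-T.apply([.001,0,0]),T))
def px(c,P):
    x=np.array(c["intrinsics"])@(np.array(c["R"])@P+c["t"]);return np.round(x[:2]/x[2],1)
# knob unchanged since locked? ring still centred on the nose?
for k,(x,y,w,h) in(("scene",(207,138,22,16)),("side",(215,141,22,20))):
    b=capture(k)[:,:,::-1].copy();a=cv2.imread(f"pics/{k}3.png");cv2.imwrite(f"pics/{k}7.png",b)
    print(k,"knob diff",np.abs(a.astype(int)-b)[y:y+h,x:x+w].max(2).mean())
    hs=cv2.cvtColor(b,cv2.COLOR_BGR2HSV);m=(((hs[...,0]<8)|(hs[...,0]>170))&(hs[...,1]>130)&(hs[...,2]>70))
    yy,xx=np.nonzero(m[185:207,200:228]);print("red left",len(xx),xx.min()+200,xx.max()+200,yy.min()+185,yy.max()+185)
    print("pred tip",px(calibration(k),p+R.apply([.001,0,L-.005])))
```

```text
14.15 0.002155389931543372 40.189223885536194 [-0.45802089  0.61709666  3.18744211] (array([-0.01, -0.01, -0.02]), array([-0.02,  0.  ,  0.01]))
scene knob diff 3.3636363636363638
red left 23 205 215 192 200
pred tip [209.6 194.1]
side knob diff 4.665909090909091
red left 25 212 222 195 203
pred tip [217.  198.5]
```

The position is right, but the force reads higher than expected. I'll average some readings.

Run:
```python
from h import *
F=[]
for i in range(10):
    capture("side");s=ctrl.get_obs();F.append(D.inv().apply(s["ft_force"]-np.array([.33,.15,-2.02])))
F=np.array(F);print(s["time"],F.mean(0),F.std(0),F[:,2])
```

```text
14.75 [-0.53299814 -0.41810031  3.02742668] [0.55158302 0.33394635 0.6262195 ] [3.38061123 2.18225177 3.64857181 3.55801479 2.39604071 2.71548974
 2.02393852 3.05448198 3.41493155 3.89993471]
```

Call:
move_arm(motion=[[[0,0,0],[0,0,-0.4],0.2],[[0,0,0],[0,0,-0.8],0.2],[[0,0,0],[0,0,-1.2],0.2],[[0,0,0],[0,0,-1.2],0.2],[[0,0,0],[0,0,-1.2],0.2]])

```text
time: 15.38
tool_pos: [0.4666, 0.0748, 0.1429]
orientation: [0.143, 0.454, 0.874, 0.098]
ft_force: [-0.5, -0.5, -1.6]
opening: 0.0273
finger_force: 40.0
```

```bash
cat > ft.py <<'E'
from h import *
F=[]
for i in range(20):
    capture("side");p,R,s=tool();F.append(D.inv().apply(s["ft_force"]))
F=np.array(F);print(s["time"],F.mean(0),F.std(0)/20**.5, D.inv().apply(p+R.apply([.001,0,L])-RED)*1e3)
E
python3 ft.py
```

```text
16.375 [-0.43126694 -0.00323959 -1.34120058] [0.12353949 0.13315686 0.13424459] [-0.22732382  0.19919129  6.99782872]
```

Call:
move_arm(motion=[[[0,0,0],[0,0,0.4],0.2],[[0,0,0],[0,0,0.8],0.2],[[0,0,0],[0,0,1.0],0.2],[[0,0,0],[0,0,1.15],0.2],[[0,0,0],[0,0,1.15],0.2],[[0,0,0],[0,0,1.15],0.2]])

```text
time: 17.12
tool_pos: [0.4706, 0.0753, 0.1324]
orientation: [0.143, 0.454, 0.874, 0.098]
ft_force: [-1.3, 0.4, 0.6]
opening: 0.0279
finger_force: 40.2
```

```bash
python3 ft.py
```

```text
18.125 [-0.97341719  0.18281533  0.4596423 ] [0.11560724 0.10890167 0.11938264] [-0.23593521  0.2130908  -4.50643896]
```

The averaged force is 1.8 N, which means the nose is in by about 4 mm; geometry says 4.5 mm. Handing in.

```bash
python3 -c "
from plant import ctrl
print(ctrl.sign_off())"
```

```text
the job is handed in; nothing more can be done
None
```

The job is handed in, with no verdict returned: by my measurements the hold-down is locked and the arm is holding the meter square in the red ring, nose in about 4–4.5 mm at about 1.8 N, though the foot's force on the sherd was not measured.

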